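Load a dog-bone test bar into a bench thickness gauge

TASK

Get the dog-bone test bar ready for its thickness reading: lift the foot of the thickness gauge with its lever, lay the bar in the gauge's nest so that its waist drops fully between the two rails under the foot, then bring the lever right down again so that the foot rests on the bar. Let go of everything, and leave the other things on the bench where they are.

Things in the scene. Friction and masses are not known exactly. Their poses are not given: they have to be found in the camera images.
- gauge: fixed bench thickness gauge. Origin on the bench under the foot's axis; x points to its back, y to its left along the nest, z up. Extents in mm: grey base x -80..105, y -52..52, z 0..14; pale head x -16..64, y -17..17, z 55..104; read-out behind the spindle x 15..66, y -24..24, to z 124; column and clamp x 59..97, y -19..19, to z 110, with a clamp knob out to y -37
- nest (a point): centre of the nest's floor, 22 mm over the bench; axes as the gauge. Nest 40 mm in x, 114 in y; two rails 4 mm high, slot between them along y 13 mm wide, flaring to 23 at both ends, with chamfers 2 mm wide and 3 mm high on top. A seated bar is flush with the rail tops, has 1.5 mm play each side, 3 mm lengthwise; its broad ends hang free past the nest
- lift_lever (a joint): lift lever, rad: 0 = right down (stop), 0.72 = right up (stop); stays where left, about 2 N at the knob moves it; 0.05 free play, then it lifts the foot. Hinge axis along the gauge's y through (28, 0, 86) mm of its frame; the knob's centre is 100 mm from it towards the front, 0.377 rad below level at joint 0
- knob (a point): centre of the black knob on the lever's free end, in front of the gauge's head: a roller 13 mm in diameter and 18 mm long, its axis and flat ends along the gauge's y; free on both sides, in front and above. Its axes turn with the lever
- spindle (a joint): height of the measuring foot over the nest's floor, m: 0 = on the bare floor, 0.018 = fully raised by the lever, 0.004 when it rests on a bar in the nest. Moves straight up and down; the lever lifts it, a spring and its weight bring it down with 1 to 2 N
- foot (a point): centre of the measuring foot's underside: a steel disc 8 mm in diameter on a 6 mm spindle, over the middle of the nest
- test_bar: dog-bone tensile test bar, white plastic, 170 mm long, 4 mm thick, about 20 g: both ends 20 mm wide over the last 30 mm, waist 10 mm wide over the middle 80 mm, rounded shoulders between. Lies flat and loose on the bench, left or right of the gauge. Origin in the middle of its underside; y along its length, z up. The same after a half turn
- bar_mid (a point): middle of the dog-bone bar, 2 mm above its underside; axes as the bar
- plain_bar_a: plain straight white bar 80 x 10 x 4 mm lying on the bench, not to be used; origin in the middle of its underside, y along its length
- plain_bar_b: a second such plain bar, not to be used
- notebook: black notebook 148 x 105 x 12 mm lying on the bench on the side of the gauge where the dog-bone bar is not; origin in the middle of its underside
- beaker: glass beaker, 54 mm wide, 68 mm high; origin in the middle of its underside
- cuvette_box: small white carton 62 x 62 x 42 mm; origin in the middle of its underside

How it is judged:
By the outcome, as a careful person would: the job done as asked, in the order asked, and still so for the second after the job is handed in, with the robot touching nothing.
It also fails if it takes over 72 s, if anything falls off the work surface, if the arm or the gripper's body presses on something with over 40 N, if the wrist force passes 120 N, or if a joint passes its speed limit or range.

ROBOT

A 7-joint arm with a two-finger parallel gripper is mounted at the origin on a cart in front of the work surface, level with it; the furniture and walls round the work are solid. World frame = base frame: x ahead of the robot, y to its left, z up, the work surface at z = 0. Lengths are in m, angles in rad, forces in N, time in s.
With the tool pointing down it reaches from about 0.425 to 0.875 m from the base axis. Payload 8.4 kg.
Tool frame: the origin (TCP) lies on the centre line of the jaws, within the pads' length; the fingertips stand 14 mm ahead of it and the grasp point (between the pads) lies 5 mm behind it; z points along the fingers, y is the line along which they close (so a half turn about z gives the same grasp; the last joint's range is limited). The gripper opens to 85 mm and grips with 20 to 120 N. Pads are 22 mm wide; open, the fingers measure 114 mm over their backs; the gripper's body (76 mm by 85 mm) begins 54 mm behind the grasp point. The pads swing forward as they close: fully open they stand 13 mm farther back than shut.
Start: joints at [1.082, 0.333, 0.04, 1.465, -0.013, 1.343, -0.059], TCP at [0.247, -0.601, 0.245] pointing down, gripper open.
Joint ranges: [-2.58, 2.58], [-0.38, 2.09], [-1.3, 1.39], [0.25, 2.4], [-1.5, 4.64], [0.08, 2.09], [-2.65, 2.65]. Speed limits (rad/s): [2.22, 2.22, 2.79, 2.79, 3.14, 3.14, 3.14].

INTERFACE

Orientations are given as a unit quaternion [w, x, y, z].
In Python, from station import state, grab_frame, camera_info, sign_off gives the robot as it stands.
- The arm moves only by the tool step_arm, never from a script. Its argument "motion" is a list of rows, each a list of 7 numbers: the shift along the tool's x, y, z scaled (see below), then the turn, a rotation vector about the tool's x, y, z scaled (see below), then the opening, from -1 (shut) to 1 (fully open). A call has 1 to 8 rows; each row shifts and turns the commanded pose from where the row before left it, along the tool's axes as they then stand; what a row does not reach is not made up. The controller multiplies each number of a shift by 0.02 m and each number of a turn by 6 degrees. A row lasts 1/12 s, in which the tool goes at most 41.7 mm and 7.16 degrees, less where a joint would pass 70% of its speed; a pose out of reach is approached as far as the arm can. A call with a number of a shift or a turn outside -1 to 1 is refused whole. A call with a gripper value outside its range is refused whole. The fingers move at their own pace and stop on an object; "squeeze" is the grip in N (left out, the last holds). Time passes only in rows, so rows that do not move let the fingers close. It gives the time, the measured TCP pose, the force, the opening and the grip force at its end, in the units of the state.
- state(): the state, without advancing time (a new reading comes with each control period).
- grab_frame(name): name is "scene" or "top" or "wrist"; returns the picture (420x560x3 uint8, red, green, blue); there is no depth.
- camera_info(name): a dict with "K" (3x3 intrinsics, pixels), "view" (4x4, takes a point from world to camera coordinates); the wrist camera has in their place "tool_from_camera" (4x4, takes a point from camera to tool coordinates, whose origin is the TCP and whose axes are the flange's). Camera axes: x right, y up, looking along -z (the intrinsics and any distortion apply to the point x, -y, -z); pixel columns grow to the right and rows downward; lengths in m; the calibration is good to about 2 mm. The wrist camera is an equidistant fisheye: a pixel r from the principal point sees the ray r / f radians off the axis. A picture is of the moment at which its call begins: read the wrist's pose just before it. camera_info takes no time and is no camera call.
- sign_off(): hands the job in; it is judged then, once.
The state is a dict: "time": time; "joint_pos": joint angles; "dq": joint speeds; "tau": joint torques, N m; "tcp_pos": TCP position; "ee_rot": TCP orientation; "ft_force": force on the tool from outside, world axes, zero at the start; "moment": the same for the moment, N m; "opening": finger opening in m; "grasp_force": force on a finger pad.
Only numpy, scipy, OpenCV 4.12 (cv2) and the standard library are available. Lean on these libraries where they do the work, as an engineer would, in place of code of your own. Each camera call takes 0.05 s, during which the arm holds its last target. There are 200 camera calls.

## Working session

There is one attempt and no reset: what is moved stays moved. The work goes in short steps, Python scripts to look and compute and a tool call to move; the robot and the scene stay as the last step left them, time stands still between calls to the robot, and variables do not carry over. Pictures are saved under pics/ and viewed, at most 10 in all, crops included, and the job is handed in when it is done.

Besides the shell and the picture viewer there is one more tool, called after "Emit:" as name([rows], argument=value, ...), one row to a line, values as JSON. step_arm: Moves the arm, as the interface text tells. Shifts and turns lie within -1 to 1; 1 stands for 0.02 m of shift or 6 degrees of turn. Its arguments: {"type":"object","properties":{"motion":{"type":"array"},"squeeze":{"type":"number"}},"required":["motion"]}

```bash
mkdir -p pics; cat > h.py <<'E'
import numpy as np, cv2
from station import *
def save(n,f): cv2.imwrite(f'pics/{f}.png',grab_frame(n)[:,:,::-1])
E
python3 - <<'E'
from h import *
np.set_printoptions(precision=4,suppress=True)
a=grab_frame('scene');b=grab_frame('top')
cv2.imwrite('pics/s0.png',a[:,:,::-1]);cv2.imwrite('pics/t0.png',b[:,:,::-1])
for n in('scene','top','wrist'):print(n,camera_info(n))
print(state())
E
```

```text
scene {'K': array([[380.3431,   0.    , 281.2629],
       [  0.    , 380.3431, 210.0641],
       [  0.    ,   0.    ,   1.    ]]), 'view': array([[-0.8326, -0.5534, -0.0224,  0.4717],
       [ 0.2854, -0.4634,  0.839 , -0.2112],
       [-0.4746,  0.6922,  0.5437, -0.6481],
       [ 0.    ,  0.    ,  0.    ,  1.    ]])}
top {'K': array([[428.6184,   0.    , 280.6937],
       [  0.    , 428.6184, 206.2367],
       [  0.    ,   0.    ,   1.    ]]), 'view': array([[ 0.0015, -0.9995, -0.0321,  0.0331],
       [ 0.9872, -0.0037,  0.1594, -0.5439],
       [-0.1594, -0.0319,  0.9867, -1.0972],
       [ 0.    ,  0.    ,  0.    ,  1.    ]])}
wrist {'K': array([[325.1923,   0.    , 277.2273],
       [  0.    , 325.1923, 206.7693],
       [  0.    ,   0.    ,   1.    ]]), 'tool_from_camera': array([[ 0.0001,  0.9641,  0.2654,  0.0668],
       [ 1.    , -0.    , -0.0004,  0.0001],
       [-0.0004,  0.2654, -0.9641, -0.1287],
       [ 0.    ,  0.    ,  0.    ,  1.    ]])}
{'time': 0.1, 'joint_pos': array([ 1.0818,  0.3338,  0.0399,  1.4662, -0.0134,  1.3433, -0.0585]), 'dq': array([ 0.0016, -0.0021,  0.0008, -0.003 ,  0.0003,  0.0014, -0.0008]), 'tau': array([  0.0049, -66.0011,   1.3702, -40.6478,   0.0168,   0.0089,
        -0.    ]), 'tcp_pos': array([ 0.2468, -0.6009,  0.2445]), 'ee_rot': array([-0.0007,  0.9811,  0.1937, -0.0002]), 'ft_force': array([-0.1355, -0.2924, -0.8838]), 'moment': array([0.0044, 0.0016, 0.0094]), 'grasp_force': 0.0, 'opening': 0.08548448385810999}
```

View pics/t0.png

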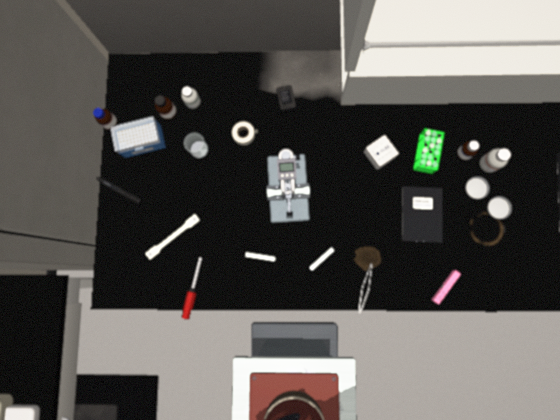

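View pics/s0.png

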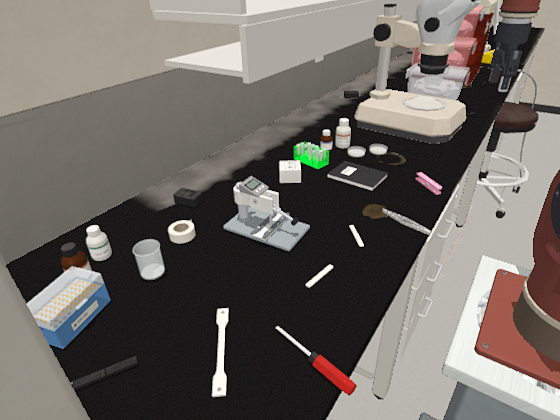

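The top view shows the gauge at about (288,188), facing the robot, and the dog-bone bar at about (172,237), to its left. The plain bars are at (260,257) and (321,259), the notebook is on the right, and the scene view agrees.

```bash
cat >> h.py <<'E'
np.set_printoptions(precision=4,suppress=True)
def ray(n,uv,st=None):
    ci=camera_info(n);K=ci['K'];uv=np.atleast_2d(uv).astype(float)
    p=np.c_[(uv[:,0]-K[0,2])/K[0,0],(uv[:,1]-K[1,2])/K[1,1]]
    if n=='wrist':
        from scipy.spatial.transform import Rotation as R
        r=np.linalg.norm(p,axis=1)+1e-12
        d=np.c_[p[:,0]*np.sin(r)/r,-p[:,1]*np.sin(r)/r,-np.cos(r)]
        T=np.eye(4);w,x,y,z=st['ee_rot'];T[:3,:3]=R.from_quat([x,y,z,w]).as_matrix();T[:3,3]=st['tcp_pos']
        M=T@ci['tool_from_camera']
    else:
        d=np.c_[p[:,0],-p[:,1],-np.ones(len(p))]
        M=np.linalg.inv(ci['view'])
    return M[:3,3],d@M[:3,:3].T
def onz(n,uv,z,st=None):
    o,d=ray(n,uv,st);return o+d*((z-o[2])/d[:,2])[:,None]
E
python3 - <<'E'
from h import *
b=cv2.imread('pics/t0.png');hsv=cv2.cvtColor(b,cv2.COLOR_BGR2HSV)
m=((hsv[...,2]>150)&(hsv[...,1]<60)).astype(np.uint8)
w=m.copy();w[:, :140]=0;w[:,205:]=0;w[:212]=0;w[262:]=0
c=max(cv2.findContours(w,0,1)[0],key=cv2.contourArea)
P=onz('top',c[:,0],.004)[:,:2].astype(np.float32);r=cv2.minAreaRect(P);print('bar',r,cv2.boxPoints(r))
g=((hsv[...,2]>70)).astype(np.uint8);g[:150]=0;g[228:]=0;g[:,:255]=0;g[:,322:]=0
c=max(cv2.findContours(g,0,1)[0],key=cv2.contourArea)
P=onz('top',c[:,0],.014)[:,:2].astype(np.float32)
r=cv2.minAreaRect(P);print('gauge',r,cv2.boxPoints(r))
# median colors of base
print(b[205,275],b[205,300],b[60:70,275].mean(0))
cv2.imwrite('pics/t1.png',cv2.resize(b[140:240,240:340],(600,600),interpolation=cv2.INTER_CUBIC))
E
```

```text
bar ((0.46827226877212524, 0.3324148952960968), (0.02412668988108635, 0.17346256971359253), 39.13777160644531) [[0.4042 0.3921]
 [0.5137 0.2575]
 [0.5324 0.2728]
 [0.4229 0.4073]]
gauge ((0.6066581606864929, 0.013515722006559372), (0.121071457862854, 0.2025441825389862), 89.85623168945312) [[ 0.5052 -0.0468]
 [ 0.7078 -0.0473]
 [ 0.7081  0.0738]
 [ 0.5055  0.0743]]
[188 184 174] [182 177 167] [73.  78.  82.1]
```

View pics/t1.png

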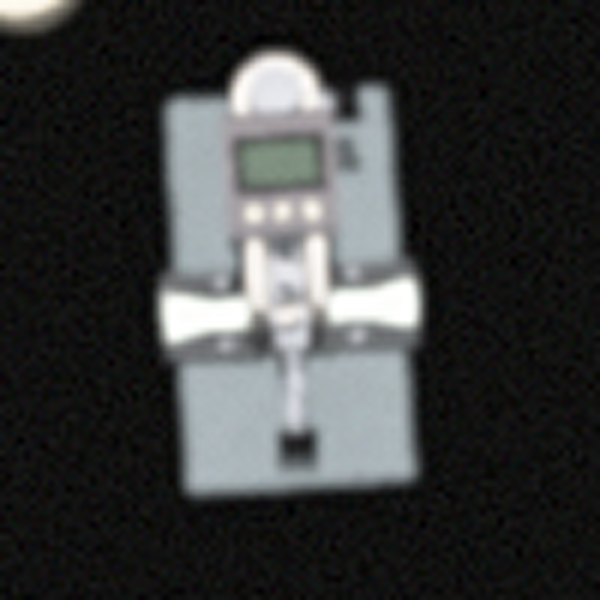

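The enlarged crop shows the base corners at crop pixels (187,494), (418,484), (391,84) and (166,98), with the black knob at (298,449). The nest is the white slot with dark rails at row 310, and the gauge is turned a few degrees.

```bash
python3 - <<'E'
from h import *
q=np.array([[187,494],[418,484],[391,84],[166,98]])/6-.5+5/12*0+[240,140]
P=onz('top',q,.014);print(P)
G=np.array([[-.08,.052],[-.08,-.052],[.105,-.052],[.105,.052]])
# rigid fit
A=P[:,:2];ca,cg=A.mean(0),G.mean(0);H=(G-cg).T@(A-ca);th=np.arctan2(H[0,1]-H[1,0],H[0,0]+H[1,1])
R=np.array([[np.cos(th),-np.sin(th)],[np.sin(th),np.cos(th)]]);t=ca-R@cg
print('gauge',t,np.degrees(th),'res',A-(G@R.T+t))
k=R@[.028-.1*np.cos(.377),0]+t;print('knob pred',k,.086-.1*np.sin(.377))
print('knob top seen',onz('top',np.array([[298,449]])/6-.5+[240,140],.0555))
n=np.array([[162,313],[420,303]])/6-.5+[240,140];print('nest ends',onz('top',n,.023))
E
```

```text
[[ 0.506   0.0607  0.014 ]
 [ 0.5103 -0.0439  0.014 ]
 [ 0.6973 -0.0331  0.014 ]
 [ 0.6914  0.0714  0.014 ]]
gauge [0.5888 0.0131] 3.186154277476619 res [[-0.      0.0001]
 [-0.0015 -0.0006]
 [ 0.0008 -0.0001]
 [ 0.0007  0.0006]]
knob pred [0.5239 0.0095] 0.04918671894556183
knob top seen [[0.5205 0.0098 0.0555]]
nest ends [[ 0.5878  0.072   0.023 ]
 [ 0.5919 -0.0453  0.023 ]]
```

Emit:
step_arm([
  [0.97, -0.92, 0.09, 0, 0, 0, 1],
  [0.97, -0.92, 0.09, 0, 0, 0, 1],
  [0.97, -0.92, 0.09, 0, 0, 0, 1],
  [0.97, -0.92, 0.09, 0, 0, 0, 1],
  [0.97, -0.92, 0.09, 0, 0, 0, 1],
  [0.97, -0.92, 0.09, 0, 0, 0, 1],
  [0.97, -0.92, 0.09, 0, 0, 0, 1],
  [0.97, -0.92, 0.09, 0, 0, 0, 1],
])

```text
time: 0.77
tcp_pos: [0.3348, -0.4047, 0.2305]
ee_rot: [-0.0, 0.981, 0.194, -0.0]
ft_force: [0.8, -0.8, -0.8]
opening: 0.0859
grasp_force: 0.0
```

Emit:
step_arm([
  [0.97, -0.92, 0.09, 0, 0, 0, 1],
  [0.97, -0.92, 0.09, 0, 0, 0, 1],
  [0.97, -0.92, 0.09, 0, 0, 0, 1],
  [0.97, -0.92, 0.09, 0, 0, 0, 1],
  [0.97, -0.92, 0.09, 0, 0, 0, 1],
  [0.97, -0.92, 0.09, 0, 0, 0, 1],
  [0.97, -0.92, 0.09, 0, 0, 0, 1],
  [0.97, -0.92, 0.09, 0, 0, 0, 1],
])

```text
time: 1.43
tcp_pos: [0.4223, -0.2096, 0.2163]
ee_rot: [-0.0, 0.981, 0.194, -0.0]
ft_force: [0.3, 0.3, 0.1]
opening: 0.0851
grasp_force: 0.0
```

Emit:
step_arm([
  [0.97, -0.92, 0.09, 0, 0, 0, 1],
  [0.97, -0.92, 0.09, 0, 0, 0, 1],
  [0.97, -0.92, 0.09, 0, 0, 0, 1],
  [0.97, -0.92, 0.09, 0, 0, 0, 1],
  [0.97, -0.92, 0.09, 0, 0, 0, 1],
  [0.97, -0.92, 0.09, 0, 0, 0, 1],
  [0.97, -0.92, 0.09, 0, 0, 0, 1],
  [0.97, -0.92, 0.09, 0, 0, 0, 1],
])

```text
time: 2.1
tcp_pos: [0.51, -0.0146, 0.2018]
ee_rot: [-0.0, 0.981, 0.194, -0.0]
ft_force: [0.7, -0.9, 0.4]
opening: 0.0853
grasp_force: 0.0
```

Emit:
step_arm([
  [0.97, -0.92, 0.09, 0, 0, 0, 1],
  [0, 0, 0, 0, 0, 0.8, 1],
  [0, 0, 0, 0, 0, 0.8, 1],
  [0, 0, 0, 0, 0, 0.8, 1],
  [0, 0, 0, 0, 0, 0.8, 1],
  [0, 0, 0, 0, 0, 0, 1],
  [0, 0, 0, 0, 0, 0, 1],
])

```text
time: 2.68
tcp_pos: [0.5206, 0.0086, 0.2001]
ee_rot: [-0.0, 1.0, 0.029, -0.0]
ft_force: [-0.4, 0.7, 0.7]
opening: 0.0853
grasp_force: 0.0
```

```bash
python3 - <<'E'
from h import *
import pickle
s=state();f=grab_frame('wrist');cv2.imwrite('pics/w1.png',f[:,:,::-1]);pickle.dump(s,open('w1.pkl','wb'));print(s)
E
```

```text
{'time': 2.6833, 'joint_pos': array([ 0.3599,  0.1362, -0.4981,  1.8157,  0.0694,  1.2074, -1.6725]), 'dq': array([ 0.0036, -0.0026, -0.0028, -0.0006, -0.0011, -0.0005,  0.0218]), 'tau': array([ -0.1216, -45.4883,  -2.247 , -38.8269,   0.0099,   0.0035,
        -0.6552]), 'tcp_pos': array([0.5206, 0.0086, 0.2001]), 'ee_rot': array([-0.    ,  0.9996,  0.0286, -0.0002]), 'ft_force': array([-0.4362,  0.6693,  0.6844]), 'moment': array([-0.0173, -0.0525, -0.0033]), 'grasp_force': 0.0, 'opening': 0.08531453729190418}
```

View pics/w1.png

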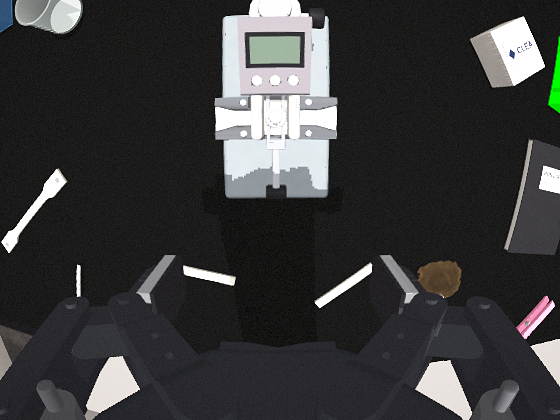

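The wrist view shows the gauge centred. The nest runs from column 215 to 338 at row 117, the base front corners are near (226,197) and (328,197), and the knob is at about (276,191). The bar ends are near (10,243) and (60,178).

```bash
python3 - <<'E'
from h import *
import pickle
s=pickle.load(open('w1.pkl','rb'))
n=onz('wrist',[[215,117],[338,117]],.025,s);print('nest ends',n,n.mean(0),np.linalg.norm(n[0]-n[1]),np.degrees(np.arctan2(*(n[0]-n[1])[:2])))
n=onz('wrist',[[226,197],[328,197]],.014,s);print('front',n,n.mean(0))
print('knob',onz('wrist',[[276,191]],.05,s))
b=cv2.imread('pics/w1.png');hsv=cv2.cvtColor(b,cv2.COLOR_BGR2HSV)
w=((hsv[...,2]>140)&(hsv[...,1]<60)).astype(np.uint8);w[:,90:]=0;w[:150]=0;w[258:]=0
c=max(cv2.findContours(w,0,1)[0],key=cv2.contourArea);P=onz('wrist',c[:,0],.003,s)[:,:2].astype(np.float32);r=cv2.minAreaRect(P);print('bar',r)
# dark knob in gray
cv2.imwrite('pics/w1k.png',cv2.resize(cv2.convertScaleAbs(b[80:210,200:350],alpha=1.8),None,fx=4,fy=4,interpolation=2))
E
```

```text
nest ends [[ 0.5872  0.0703  0.025 ]
 [ 0.5938 -0.0443  0.025 ]] [0.5905 0.013  0.025 ] 0.11474634562285023 -3.2639316082155156
front [[ 0.508   0.0591  0.014 ]
 [ 0.5139 -0.0432  0.014 ]] [0.5109 0.008  0.014 ]
knob [[0.525  0.0096 0.05  ]]
bar ((0.46855178475379944, 0.3324233591556549), (0.021436545997858047, 0.1733986735343933), 39.09986114501953)
```

View pics/w1k.png

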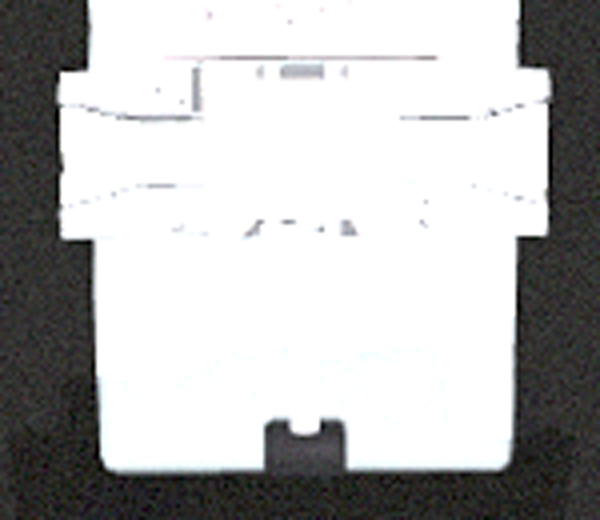

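The crop shows the knob as a dark block spanning crop columns 265–345 (image column 276), its front near the base's front edge. That fits the predicted (0.525, 0.0096), and both measurements of the gauge and bar agree within 2 mm. I'll descend and grip the knob.

Emit:
step_arm([
  [0.22, -0.03, 0.98, 0, 0, 0, 1],
  [0, 0, 0.98, 0, 0, 0, 1],
  [0, 0, 0.98, 0, 0, 0, 1],
  [0, 0, 0.98, 0, 0, 0, 1],
  [0, 0, 0.98, 0, 0, 0, 0.3],
  [0, 0, 0.98, 0, 0, 0, 0],
  [0, 0, 0.98, 0, 0, 0, -0.2],
  [0, 0, 0.94, 0, 0, 0, -0.2],
], squeeze=25)

```text
time: 3.4
tcp_pos: [0.525, 0.0093, 0.0433]
ee_rot: [-0.0, 1.0, 0.029, -0.0]
ft_force: [0.8, -1.1, 0.8]
opening: 0.0386
grasp_force: 0.0
```

Emit:
step_arm([
  [0, 0, 0, 0, 0, 0, -1],
  [0, 0, 0, 0, 0, 0, -1],
  [0, 0, 0, 0, 0, 0, -1],
  [0, 0, 0, 0, 0, 0, -1],
  [0, 0, 0, 0, 0, 0, -1],
  [0, 0, 0, 0, 0, 0, -1],
])

```text
time: 3.9
tcp_pos: [0.5231, 0.0098, 0.0444]
ee_rot: [-0.0, 1.0, 0.028, -0.002]
ft_force: [-7.3, 1.3, -3.4]
opening: 0.0172
grasp_force: 26.9
```

Emit:
step_arm([
  [-0.145, 0, -0.425, 0, 0, 0, -1],
  [-0.11, 0, -0.435, 0, 0, 0, -1],
  [-0.065, 0, -0.445, 0, 0, 0, -1],
  [-0.03, 0, -0.45, 0, 0, 0, -1],
  [0.015, 0, -0.45, 0, 0, 0, -1],
  [0.05, 0, -0.445, 0, 0, 0, -1],
  [0.095, 0, -0.44, 0, 0, 0, -1],
  [0.13, 0, -0.43, 0, 0, 0, -1],
])

```text
time: 4.57
tcp_pos: [0.5246, 0.0096, 0.1161]
ee_rot: [-0.0, 1.0, 0.027, 0.001]
ft_force: [0.6, 3.2, -3.0]
opening: 0.0171
grasp_force: 24.4
```

Emit:
step_arm([
  [0.05, 0, -0.15, 0, 0, 0, -1],
  [0, 0, -0.1, 0, 0, 0, -1],
  [0, 0, 0, 0, 0, 0, -1],
])

```text
time: 4.82
tcp_pos: [0.5258, 0.0097, 0.1196]
ee_rot: [-0.0, 1.0, 0.027, 0.001]
ft_force: [3.5, 4.4, -9.2]
opening: 0.0172
grasp_force: 25.6
```

```bash
python3 - <<'E'
from h import *
f=grab_frame('scene');cv2.imwrite('pics/s1.png',cv2.resize(f[150:270,200:340,::-1],None,fx=4,fy=4,interpolation=2));s=state();print(s['ft_force'],s['tcp_pos'])
E
```

```text
[ 3.4611  4.453  -7.5462] [0.5258 0.0097 0.1195]
```

View pics/s1.png

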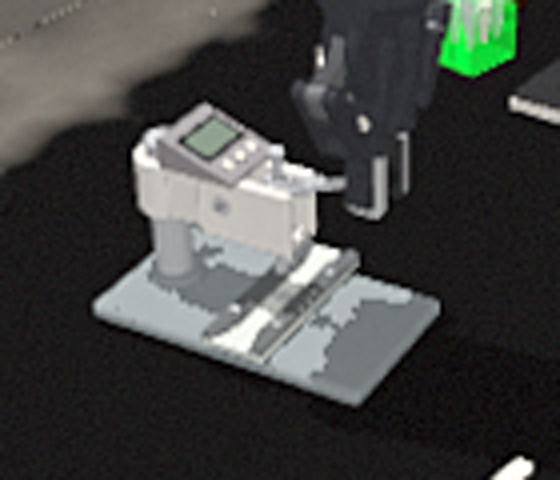

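The scene crop shows the lever up and the foot raised, with the gripper holding the knob. Next I release, rise and travel to the bar's left end.

Emit:
step_arm([
  [0, 0, 0.15, 0, 0, 0, -1],
  [0, 0, 0, 0, 0, 0, 1],
  [0, 0, 0, 0, 0, 0, 1],
  [0, 0, 0, 0, 0, 0, 1],
  [0, 0, -1, 0, 0, 0, 1],
  [0, 0, -1, 0, 0, 0, 1],
  [0, 0, -1, 0, 0, 0, 1],
  [0, 0, -1, 0, 0, 0, 1],
])

```text
time: 5.53
tcp_pos: [0.5252, 0.0089, 0.198]
ee_rot: [0.0, 1.0, 0.027, 0.0]
ft_force: [0.3, 0.5, -0.1]
opening: 0.0856
grasp_force: 0.0
```

Emit:
step_arm([
  [-0.2, -0.95, 0, 0, 0, 0, 1],
  [-0.2, -0.95, 0, 0, 0, 0, 1],
  [-0.2, -0.95, 0, 0, 0, 0, 1],
  [-0.2, -0.95, 0, 0, 0, 0, 1],
  [-0.2, -0.95, 0, 0, 0, 0, 1],
  [-0.2, -0.95, 0, 0, 0, 0, 1],
  [-0.2, -0.95, 0, 0, 0, 0, 1],
  [-0.2, -0.95, 0, 0, 0, 0, 1],
])

```text
time: 6.2
tcp_pos: [0.4849, 0.1599, 0.1972]
ee_rot: [0.0, 1.0, 0.027, 0.001]
ft_force: [-0.2, 0.0, 0.7]
opening: 0.0856
grasp_force: 0.0
```

Emit:
step_arm([
  [-0.2, -0.95, 0, 0, 0, 0, 1],
  [-0.2, -0.95, 0, 0, 0, 0, 1],
  [-0.2, -0.95, 0, 0, 0, 0, 1],
  [-0.2, -0.95, 0, 0, 0, 0, 1],
  [-0.2, -0.95, 0, 0, 0, 0, 1],
  [-0.2, -0.95, 0, 0, 0, 0, 1],
  [-0.2, -0.95, 0, 0, 0, 0, 1],
  [-0.2, -0.95, 0, 0, 0, 0, 1],
])

```text
time: 6.87
tcp_pos: [0.4449, 0.31, 0.1972]
ee_rot: [-0.0, 1.0, 0.027, 0.001]
ft_force: [0.5, 0.0, -0.4]
opening: 0.0855
grasp_force: 0.0
```

Emit:
step_arm([
  [-0.2, -0.95, 0, 0, 0, 0, 1],
  [-0.2, -0.95, 0, 0, 0, 0, 1],
  [-0.2, -0.95, 0, 0, 0, 0, 1],
  [-0.2, -0.95, 0, 0, 0, -1, 1],
  [0, 0, 0, 0, 0, -1, 1],
  [0, 0, 0, 0, 0, -1, 1],
  [0, 0, 0, 0, 0, -1, 1],
  [0, 0, 0, 0, 0, -1, 1],
])

```text
time: 7.53
tcp_pos: [0.425, 0.3844, 0.197]
ee_rot: [0.0, 0.958, 0.287, 0.0]
ft_force: [0.1, -0.4, 0.0]
opening: 0.0855
grasp_force: 0.0
```

Emit:
step_arm([
  [0, 0, 0, 0, 0, -1, 1],
  [0, 0, 0, 0, 0, -1, 1],
  [0, 0, 0, 0, 0, -1, 1],
  [0, 0, 0, 0, 0, -1, 1],
  [0, 0, 0, 0, 0, -1, 1],
  [0, 0, 0, 0, 0, -1, 1],
  [0, 0, 0, 0, 0, -1, 1],
  [0, 0, 0, 0, 0, -1, 1],
])

```text
time: 8.2
tcp_pos: [0.4251, 0.3842, 0.1971]
ee_rot: [0.0, 0.758, 0.652, 0.0]
ft_force: [0.7, -0.5, -0.4]
opening: 0.0855
grasp_force: 0.0
```

Emit:
step_arm([
  [0, 0, 0, 0, 0, -1, 1],
  [0, 0, 0, 0, 0, -1, 1],
  [0, 0, 0, 0, 0, -1, 1],
  [0, 0, 0, 0, 0, -1, 1],
  [0, 0, 0, 0, 0, -1, 1],
  [0, 0, 0, 0, 0, -1, 1],
  [0, 0, 0, 0, 0, -1, 1],
  [0, 0, 0, 0, 0, -0.97, 1],
])

```text
time: 8.87
tcp_pos: [0.4252, 0.3842, 0.197]
ee_rot: [0.0, 0.429, 0.903, 0.0]
ft_force: [-0.6, 0.3, -0.2]
opening: 0.0852
grasp_force: 0.0
```

```bash
cat > aim.py <<'E'
from h import *
import sys
x,y,z,h=map(float,sys.argv[1:5]);s=state();w,a,b,c=s['ee_rot'];H=np.degrees(2*np.arctan2(b,a))
H=(H+180)%360-180
t=np.radians(H);d=np.array([x,y])-s['tcp_pos'][:2]
print('tcp',s['tcp_pos'],'H',H,'units: dx %.3f dy %.3f dz %.3f turn %.3f'%((d@[np.cos(t),np.sin(t)])/.02,(d@[np.sin(t),-np.cos(t)])/.02,(s['tcp_pos'][2]-z)/.02,-(h-H)/6),'F',s['ft_force'],s['ee_rot'])
E
python3 aim.py .4244 .3867 .016 129.1
```

```text
tcp [0.4252 0.3842 0.197 ] H 129.1882419109429 units: dx 0.123 dy 0.049 dz 9.052 turn 0.015 F [-0.5543  0.3228 -0.1581] [0.0005 0.429  0.9033 0.0003]
```

Emit:
step_arm([
  [0.12, 0.05, 1, 0, 0, 0, 1],
  [0, 0, 1, 0, 0, 0, 0],
  [0, 0, 1, 0, 0, 0, -0.2],
  [0, 0, 1, 0, 0, 0, -0.2],
  [0, 0, 1, 0, 0, 0, -0.2],
  [0, 0, 1, 0, 0, 0, -0.2],
  [0, 0, 1, 0, 0, 0, -0.2],
  [0, 0, 1, 0, 0, 0, -0.2],
])

```text
time: 9.53
tcp_pos: [0.4245, 0.3867, 0.0359]
ee_rot: [0.0, 0.431, 0.902, 0.0]
ft_force: [0.0, 0.1, 0.5]
opening: 0.0342
grasp_force: 0.0
```

Emit:
step_arm([
  [0, 0, 0.5, 0, 0, 0, -0.4],
  [0, 0, 0.5, 0, 0, 0, -0.4],
  [0, 0, 0, 0, 0, 0, -0.4],
  [0, 0, 0, 0, 0, 0, -0.4],
])

```text
time: 9.87
tcp_pos: [0.4238, 0.3872, 0.0171]
ee_rot: [-0.0, 0.431, 0.902, 0.0]
ft_force: [-0.6, 0.6, 1.4]
opening: 0.0258
grasp_force: 0.0
```

```bash
python3 aim.py .4244 .3867 .0155 129.1; python3 -c "
from h import *
save('wrist','w2')"
```

```text
tcp [0.4238 0.3872 0.0171] H 128.94520708527574 units: dx -0.035 dy 0.007 dz 0.080 turn -0.026 F [-0.6226  0.5986  1.4337] [-0.      0.4309  0.9024  0.0001]
```

View pics/w2.png

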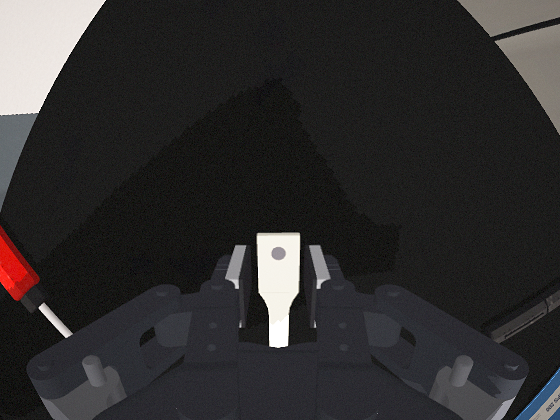

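The wrist view shows the bar's broad end (257–300, rows 233–293) centred between the pads. I'll go slightly lower and close.

Emit:
step_arm([
  [0, 0, 0.07, 0, 0, 0, -0.5],
  [0, 0, 0, 0, 0, 0, -0.6],
  [0, 0, 0, 0, 0, 0, -1],
  [0, 0, 0, 0, 0, 0, -1],
  [0, 0, 0, 0, 0, 0, -1],
  [0, 0, 0, 0, 0, 0, -1],
], squeeze=40)

```text
time: 10.42
tcp_pos: [0.4242, 0.3876, 0.0165]
ee_rot: [0.0, 0.431, 0.902, 0.001]
ft_force: [0.0, -1.0, 6.4]
opening: 0.0175
grasp_force: 39.2
```

Emit:
step_arm([
  [0, 0, -0.5, 0, 0, 0, -1],
  [0, 0, -0.5, 0, 0, 0, -1],
  [0, 0, -0.5, 0, 0, 0, -1],
  [0, 0, -0.5, 0, 0, 0, -1],
  [0, 0, -0.5, 0, 0, 0, -1],
  [0, 0, -0.5, 0, 0, 0, -1],
])

```text
time: 10.92
tcp_pos: [0.4237, 0.387, 0.0767]
ee_rot: [0.0, 0.431, 0.902, 0.0]
ft_force: [0.3, -0.0, 0.4]
opening: 0.0172
grasp_force: 39.0
```

```bash
python3 - <<'E'
from h import *
import pickle
s=state();f=grab_frame('wrist')[:,:,::-1].copy();t=grab_frame('top')[:,:,::-1].copy();c=grab_frame('scene')[:,:,::-1].copy();pickle.dump(s,open('g.pkl','wb'))
cv2.imwrite('pics/gw.png',f);cv2.imwrite('pics/gs.png',c)
print(s['tcp_pos'],s['opening'],s['grasp_force'],s['ee_rot'])
cv2.imwrite('pics/g.png',np.hstack([cv2.resize(c[280:420,150:290],(400,400)),cv2.resize(f[200:360,200:360],(400,400))]))
E
```

```text
[0.4237 0.387  0.0767] 0.017222258817049634 39.04428541660309 [0.0002 0.4309 0.9024 0.0002]
```

View pics/g.png

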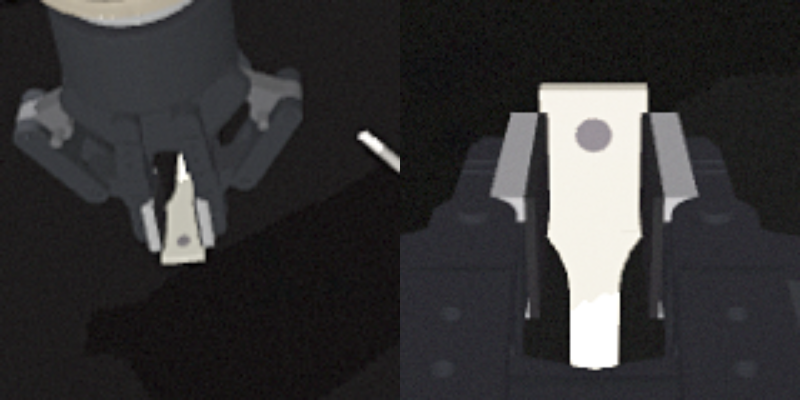

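The bar end is held squarely, parallel to the pads. I'll move to a position on the gauge's left with the bar turned in line with the nest.

```bash
python3 - <<'E'
from h import *
import pickle
s=pickle.load(open('g.pkl','rb'))
p=onz('wrist',[[255.5+22-0.0,233.2]],s['tcp_pos'][2]-.0125,s)-s['tcp_pos'];h=np.radians(128.95)
print('end offset along tool x',p@[np.cos(h),np.sin(h),0],'lat',p@[np.sin(h),-np.cos(h),0])
E
python3 aim.py .5749 .2833 .0767 93.2
```

```text
end offset along tool x [0.0157] lat [-0.0003]
tcp [0.424  0.3873 0.0763] H 128.94034446994954 units: dx -8.784 dy 2.600 dz -0.020 turn 5.957 F [ 0.3601  0.1299 -0.5435] [0.0004 0.431  0.9024 0.0007]
```

Emit:
step_arm([
  [-1, 0.3, 0, 0, 0, 0, -1],
  [-1, 0.3, 0, 0, 0, 0, -1],
  [-1, 0.3, 0, 0, 0, 0, -1],
  [-1, 0.3, 0, 0, 0, 0, -1],
  [-1, 0.3, 0, 0, 0, 0, -1],
  [-1, 0.3, 0, 0, 0, 0, -1],
  [-1, 0.3, 0, 0, 0, 0, -1],
  [-1, 0.3, 0, 0, 0, 0, -1],
])

```text
time: 11.73
tcp_pos: [0.562, 0.2917, 0.0745]
ee_rot: [-0.0, 0.431, 0.902, -0.0]
ft_force: [0.6, 0.3, -0.0]
opening: 0.0175
grasp_force: 39.1
```

Emit:
step_arm([
  [-0.78, 0.2, 0, 0, 0, 1, -1],
  [0, 0, 0, 0, 0, 1, -1],
  [0, 0, 0, 0, 0, 1, -1],
  [0, 0, 0, 0, 0, 1, -1],
  [0, 0, 0, 0, 0, 1, -1],
  [0, 0, 0, 0, 0, 0.96, -1],
  [0, 0, 0, 0, 0, 0, -1],
])

```text
time: 12.32
tcp_pos: [0.5741, 0.2829, 0.0747]
ee_rot: [-0.0, 0.689, 0.725, -0.0]
ft_force: [-0.4, 0.2, -0.5]
opening: 0.0172
grasp_force: 39.1
```

```bash
python3 aim.py .5749 .2833 .0465 93.2; python3 - <<'E'
from h import *
f=grab_frame('scene')[:,:,::-1].copy();t=grab_frame('top')[:,:,::-1].copy()
cv2.imwrite('pics/ps.png',f);cv2.imwrite('pics/pt.png',t)
s=state();print(s['grasp_force'])
# expected far end projected
h=np.radians(3.2);far=s['tcp_pos']+np.array([np.sin(h),-np.cos(h),0])*.155+[0,0,-.0145]
for n in('scene','top'):
    ci=camera_info(n);p=ci['view']@np.r_[far,1];q=ci['K']@[p[0],-p[1],-p[2]];print(n,q[:2]/q[2])
cv2.imwrite('pics/p.png',np.hstack([cv2.resize(f[190:310,150:270],(400,400),interpolation=2),cv2.resize(t[130:230,160:260],(400,400),interpolation=2)]))
E
```

```text
tcp [0.5741 0.2829 0.0747] H 92.93012840478428 units: dx 0.017 dy 0.042 dz 1.410 turn -0.045 F [-0.3835  0.2359 -0.5062] [-0.0001  0.6888  0.725  -0.0005]
39.07872140407562
scene [240.5779 235.4716]
top [244.3928 190.896 ]
```

View pics/p.png

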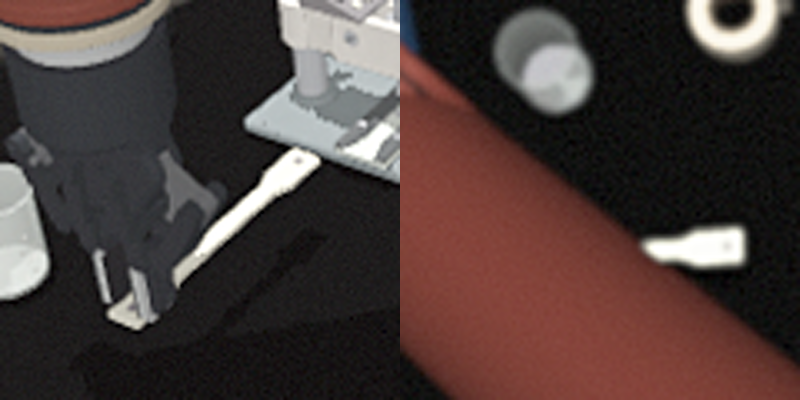

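The scene and top crops show the bar level in the jaws. Its far end is near (243,236.5) in the scene image and (246.3,191.3) in the top image, so I'll triangulate that for height and length.

```bash
python3 - <<'E'
from h import *
def end(f,x0,x1,y0,y1):
    b=cv2.imread(f);g=b[...].min(2);m=((g>110)).astype(np.uint8);k=np.zeros_like(m);k[y0:y1,x0:x1]=m[y0:y1,x0:x1]
    c=max(cv2.findContours(k,0,1)[0],key=cv2.contourArea)[:,0];return c
t=end('pics/pt.png',222,260,180,205);x=t[:,0].max();e=t[t[:,0]>=x-1]
T=np.array([x+.5,(e[:,1].min()+e[:,1].max())/2]);print(T,e)
s=end('pics/ps.png',220,250,232,255);r=cv2.minAreaRect(s);print(cv2.boxPoints(r),s[s[:,0].argmax()],s[s[:,1].argmin()])
a=s[s[:,0].argmax()];b=s[s[:,1].argmin()];S=(a+b)/2
o1,d1=ray('top',T);o2,d2=ray('scene',S);A=np.c_[d1[0],-d2[0]];l=np.linalg.lstsq(A,o2-o1,rcond=None)[0]
p1=o1+l[0]*d1[0];p2=o2+l[1]*d2[0];print(p1,p2,np.linalg.norm(p1-p2))
st=state();h=np.radians(3.0);d=(p1+p2)/2-st['tcp_pos'];print('along',d@[np.sin(h),-np.cos(h),0],'lat',d@[np.cos(h),np.sin(h),0],'dz',d[2])
E
```

```text
[245.5 191. ] [[244 195]
 [245 195]
 [245 194]
 [245 193]
 [245 192]
 [245 191]
 [245 190]
 [245 189]
 [245 188]
 [245 187]
 [244 187]]
[[214.84 247.12]
 [243.96 225.28]
 [251.4  235.2 ]
 [222.28 257.04]] [249 237] [235 232]
[0.5824 0.1251 0.0614] [0.5817 0.1247 0.0612] 0.0007934636087526167
along 0.15821706757251722 lat -0.0004471572796809521 dz -0.013601572341335591
```

Emit:
step_arm([
  [0, 0.04, 0.68, 0, 0, -0.045, -1],
  [0, 0, 0.68, 0, 0, 0, -1],
  [-0.8, 0, 0, 0, 0, 0, -1],
  [-0.8, 0, 0, 0, 0, 0, -1],
  [0, 0, 0, 0, 0, 0, -1],
])

```text
time: 12.83
tcp_pos: [0.5773, 0.247, 0.0455]
ee_rot: [0.0, 0.686, 0.728, -0.002]
ft_force: [0.5, -1.2, -0.8]
opening: 0.0171
grasp_force: 39.1
```

```bash
python3 aim.py .586 .0839 .0475 93.2
```

```text
tcp [0.5773 0.247  0.0455] H 93.36710615650918 units: dx -8.165 dy -0.045 dz -0.098 turn 0.028 F [ 0.5372 -1.2245 -0.8434] [ 0.0002  0.686   0.7276 -0.002 ]
```

Emit:
step_arm([
  [-0.8, -0.04, -0.08, 0, 0, 0.02, -1],
  [-0.8, 0, 0, 0, 0, 0, -1],
  [-0.8, 0, 0, 0, 0, 0, -1],
  [-0.8, 0, 0, 0, 0, 0, -1],
  [-0.8, 0, 0, 0, 0, 0, -1],
  [-0.8, 0, 0, 0, 0, 0, -1],
  [-0.8, 0, 0, 0, 0, 0, -1],
  [-0.8, 0, 0, 0, 0, 0, -1],
])

```text
time: 13.5
tcp_pos: [0.5834, 0.1229, 0.0485]
ee_rot: [-0.001, 0.686, 0.728, -0.0]
ft_force: [-0.2, -0.8, -0.7]
opening: 0.0171
grasp_force: 39.1
```

Emit:
step_arm([
  [-0.6, 0, 0, 0, 0, 0, -1],
  [-0.6, 0, 0, 0, 0, 0, -1],
  [-0.5, 0, 0, 0, 0, 0, -1],
  [0, 0, 0, 0, 0, 0, -1],
  [0, 0, 0, 0, 0, 0, -1],
])

```text
time: 13.92
tcp_pos: [0.5859, 0.0893, 0.0496]
ee_rot: [-0.0, 0.686, 0.727, 0.0]
ft_force: [0.7, 0.0, 0.4]
opening: 0.0171
grasp_force: 39.1
```

```bash
python3 aim.py .586 .0839 .0385 93.2;python3 - <<'E'
from h import *
f=grab_frame('scene')[:,:,::-1].copy();t=grab_frame('top')[:,:,::-1].copy()
cv2.imwrite('pics/qs.png',f);cv2.imwrite('pics/qt.png',t)
cv2.imwrite('pics/q.png',np.hstack([cv2.resize(f[160:260,200:320],(480,400),interpolation=2),cv2.resize(t[160:220,260:320],(320,320),interpolation=2,dst=None) if 0 else cv2.resize(t[155:235,260:324],(320,400),interpolation=2)]))
E
```

```text
tcp [0.5859 0.0893 0.0496] H 93.309438019835 units: dx -0.270 dy -0.008 dz 0.554 turn 0.018 F [0.7008 0.0111 0.3722] [-0.0002  0.6864  0.7272  0.0001]
```

View pics/q.png

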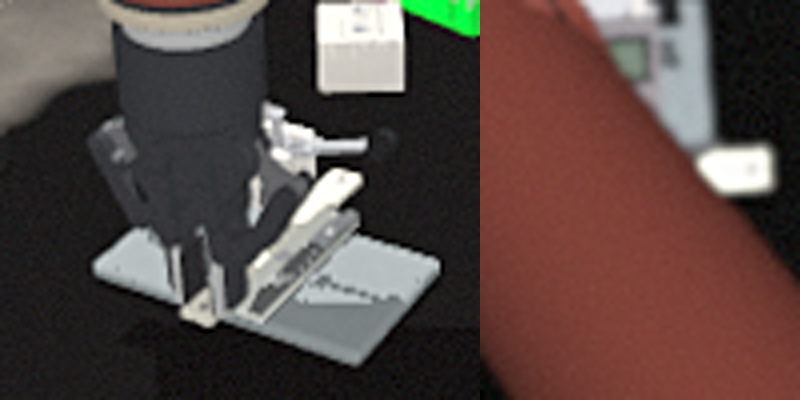

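The bar runs above the rails with its far end past the nest, and the lever is still up. That was my last picture, so I'll continue from numbers.

Emit:
step_arm([
  [-0.27, 0, 0.1, 0, 0, 0.02, -1],
  [0, 0, 0.1, 0, 0, 0, -1],
  [0, 0, 0.1, 0, 0, 0, -1],
  [0, 0, 0, 0, 0, 0, -1],
])

```text
time: 14.35
tcp_pos: [0.5858, 0.0841, 0.0432]
ee_rot: [-0.0, 0.687, 0.727, -0.0]
ft_force: [-0.5, -0.2, 0.2]
opening: 0.0171
grasp_force: 39.1
```

Emit:
step_arm([
  [0, 0, 0.1, 0, 0, 0, -1],
  [0, 0, 0.08, 0, 0, 0, -1],
  [0, 0, 0, 0, 0, 0, -1],
  [0, 0, 0, 0, 0, 0, -1],
])

```text
time: 14.68
tcp_pos: [0.5861, 0.0841, 0.04]
ee_rot: [-0.0, 0.687, 0.727, -0.0]
ft_force: [0.1, -0.3, -0.5]
opening: 0.0172
grasp_force: 39.1
```

```bash
python3 aim.py .586 .0839 .0385 93.2
```

```text
tcp [0.5861 0.0841 0.04  ] H 93.22679049670086 units: dx -0.011 dy -0.005 dz 0.076 turn 0.004 F [ 0.0528 -0.2954 -0.4878] [-0.0001  0.6869  0.7267 -0.    ]
```

Emit:
step_arm([
  [0, 0, 0.05, 0, 0, 0, -1],
  [0, 0, 0.02, 0, 0, 0, -1],
  [0, 0, 0, 0, 0, 0, -1],
])

```text
time: 14.93
tcp_pos: [0.5862, 0.084, 0.0387]
ee_rot: [-0.0, 0.687, 0.727, 0.0]
ft_force: [0.6, -0.1, 0.7]
opening: 0.0177
grasp_force: 39.2
```

Emit:
step_arm([
  [0, 0, 0.05, 0, 0, 0, -1],
  [0, 0, 0, 0, 0, 0, -1],
])

```text
time: 15.1
tcp_pos: [0.5863, 0.0841, 0.0381]
ee_rot: [0.0, 0.687, 0.727, 0.0]
ft_force: [-1.6, -0.2, 5.1]
opening: 0.0171
grasp_force: 40.1
```

Contact came at the height predicted for the nest's floor, so I'll release and rise.

Emit:
step_arm([
  [0, 0, -0.04, 0, 0, 0, -0.6],
  [0, 0, 0, 0, 0, 0, -0.3],
  [0, 0, 0, 0, 0, 0, 0],
  [0, 0, 0, 0, 0, 0, 0],
  [0, 0, -0.5, 0, 0, 0, 0],
  [0, 0, -1, 0, 0, 0, 0],
  [0, 0, -1, 0, 0, 0, 0],
  [0, 0, -1, 0, 0, 0, 0],
])

```text
time: 15.77
tcp_pos: [0.586, 0.0842, 0.1099]
ee_rot: [-0.0, 0.687, 0.727, 0.0]
ft_force: [0.4, 0.3, -0.1]
opening: 0.0423
grasp_force: 0.0
```

Emit:
step_arm([
  [0, 0, -1, 0, 0, 0, 0],
  [0, 0, -1, 0, 0, 0, 0],
  [0, 0, -1, 0, 0, 0, 0],
  [1, 0, -1, 0, 0, 0, 0],
  [1, 0, 0, 0, 0, 0, 0],
  [1, 0, 0, 0, 0, 0, 0],
  [0, 0, 0, 0, 0, 0, 0],
  [0, 0, 0, 0, 0, 0, 0],
])

```text
time: 16.43
tcp_pos: [0.5824, 0.1454, 0.1893]
ee_rot: [0.0, 0.686, 0.728, 0.0]
ft_force: [-0.5, -0.1, 0.8]
opening: 0.0425
grasp_force: 0.0
```

```bash
python3 - <<'E'
from h import *
import pickle
s=state();f=grab_frame('wrist')[:,:,::-1].copy();c=grab_frame('scene')[:,:,::-1].copy()
cv2.imwrite('pics/rw.png',f);cv2.imwrite('pics/rs.png',c);pickle.dump(s,open('r.pkl','wb'))
print(s['tcp_pos'],s['ee_rot'])
# where gauge-frame points appear in the scene / wrist
th=np.radians(3.2);G=np.array([[np.cos(th),-np.sin(th),0],[np.sin(th),np.cos(th),0],[0,0,1]]);o=np.array([.59,.013,0])
from scipy.spatial.transform import Rotation as R
w,x,y,z=s['ee_rot'];T=np.eye(4);T[:3,:3]=R.from_quat([x,y,z,w]).as_matrix();T[:3,3]=s['tcp_pos']
wi=camera_info('wrist');V=np.linalg.inv(T@wi['tool_from_camera'])
for q in [(-10,85,26),(10,85,26),(-10,-85,26),(10,-85,26)]:
    p=np.r_[G@np.array(q)/1000+o if 0 else G@(np.array(q)/1000)+o,1];ci=camera_info('scene');a=ci['view']@p;u=ci['K']@[a[0],-a[1],-a[2]]
    b=V@p;r=np.hypot(b[0],b[1]);k=np.arctan2(r,-b[2])/r*wi['K'][0,0]
    print(q,'scene',u[:2]/u[2],'wrist',277.2+k*b[0],206.8-k*b[1])
for n,i in(('w',f),('s',c)):
    m=(i.min(2)>120).astype(np.uint8)
    if n=='w': m[:60]=0
    for cc in cv2.findContours(m,0,1)[0]:
        if cv2.contourArea(cc)>80: print(n,cv2.boundingRect(cc),cv2.contourArea(cc))
E
```

```text
[0.5824 0.1454 0.1893] [0.     0.686  0.7276 0.0003]
(-10, 85, 26) scene [253.2883 241.9277] wrist 267.07251217776036 240.94554297040997
(10, 85, 26) scene [245.8438 239.2779] wrist 287.84006029381203 240.99903231163773
(-10, -85, 26) scene [290.8623 205.7059] wrist 268.6278791662467 370.5583069356899
(10, -85, 26) scene [284.0166 203.7142] wrist 285.2714544373352 370.58809635333006
w (503, 406, 25, 14) 111.5
w (467, 369, 19, 22) 173.0
w (483, 264, 73, 79) 2034.0
w (358, 262, 16, 20) 190.5
w (0, 256, 61, 164) 4619.0
w (328, 247, 26, 44) 407.5
w (202, 247, 25, 44) 406.0
w (221, 240, 113, 108) 8098.5
w (118, 194, 13, 68) 521.5
w (414, 176, 57, 68) 2588.5
w (54, 67, 61, 16) 271.0
w (509, 66, 27, 38) 530.0
w (529, 65, 31, 39) 944.0
w (396, 60, 77, 45) 2779.0
w (0, 60, 27, 103) 2241.0
s (275, 326, 36, 30) 142.5
s (71, 300, 28, 31) 209.0
s (524, 278, 36, 52) 181.0
s (306, 265, 27, 23) 137.5
s (0, 261, 104, 159) 9759.5
s (133, 239, 32, 41) 903.5
s (349, 225, 15, 22) 89.5
s (86, 225, 26, 36) 601.0
s (168, 220, 27, 24) 485.5
s (224, 176, 86, 75) 3182.5
s (327, 174, 60, 17) 128.5
s (416, 172, 26, 23) 202.5
s (186, 163, 27, 26) 202.0
s (279, 160, 22, 23) 454.5
s (369, 144, 19, 11) 140.0
s (296, 142, 37, 20) 306.5
s (336, 118, 30, 39) 467.5
s (326, 111, 234, 309) 34288.5
s (194, 88, 53, 21) 462.0
s (347, 72, 28, 21) 141.0
s (233, 0, 327, 136) 22663.5
s (0, 0, 192, 118) 16844.5
```

```bash
python3 - <<'E'
from h import *
import pickle
s=pickle.load(open('r.pkl','rb'))
f=cv2.imread('pics/rw.png').min(2);c=cv2.imread('pics/rs.png').min(2)
for r in (240,242,246,252,258): 
    x=np.where(f[r,255:300]>150)[0]+255;print(r,x.min() if len(x) else None,x.max() if len(x) else None)
print(f[236:246,277])
print(c[200:210,278:298]);print(c[236:250,242:258])
E
```

```text
240 268 287
242 267 288
246 267 287
252 267 287
258 267 287
[ 23  16  20  46 175 255 255 255 255 255]
[[191  21  15  27  24  24  24  21  26  27  28  24  26  29  27  33  38  29
   26  29]
 [194  18  15  24  21  24  30  24  28  28  27  25  29  23  23  27  24  27
   24  26]
 [194  22  20  26  24  22  26  20  27  17  26  27  23  28  25  24  28  28
   26  27]
 [195  33  21  22  20  17   8   0   4  10  20  17  24  23  30  23  30  25
   29  30]
 [196  37  21  20   6  59 149 188 172  46   0   0   9  16  25  29  28  25
   23  30]
 [197  54  13   8  57 171 245 255 250 224 219 167  59  64  18  23  26  27
   25  28]
 [198  58   0  53 168 246 255 241 235 246 255 247 224 192   5  22  25  26
   23  28]
 [198   9  47 169 244 255 248 207 199 208 255 255 255 215   4  22  28  25
   26  27]
 [146  34 165 244 255 254 249 239 243 238 255 247 193 108  10  22  29  28
   26  24]
 [ 81 191 241 255 253 250 251 252 255 255 247 189  62   2  20  25  27  24
   26  30]]
[[  7  17  34  83 111 120 123 147 203 248 255 252 251 250 249 250]
 [ 20  15  11   0  26  47  88 184 245 255 253 248 251 250 250 252]
 [ 27  27  26  11   0  41 162 241 255 244 225 220 243 251 252 254]
 [ 26  22  27  10  87 192 246 255 253 227 176 198 227 255 255 242]
 [ 27  22  23  15 129 237 255 255 251 243 229 238 243 255 244 193]
 [ 28  30  25  11  97 190 213 229 234 248 255 255 255 245 197  95]
 [ 29  26  24  19  24  83 137 138 176 210 239 247 247 198 101   0]
 [ 26  29  28  24  16  12   3  16  77 148 170 177 188 105   0   3]
 [ 22  27  25  24  22  26  26  21   8   4  17  61  81   0   7  19]
 [ 26  25  28  30  30  30  25  22  25  24  12   8   2   9  13  14]
 [ 29  25  16  30  28  21  26  28  26  24  16   8  14  13  18  17]
 [ 21  25  26  24  30  25  30  26  29  24  15  19  12  20  20  25]
 [ 26  28  26  25  29  27  25  17  21  17  22  16  11  15  20  17]
 [ 30  30  28  26  29  22  20  11  17  12  20  15  23  16  19  14]]
```

All four bar corners match the seated prediction to about a pixel. I'll shut the fingers and press the knob down from above.

```bash
python3 aim.py .5211 .0091 .15 93.2
```

```text
tcp [0.5829 0.1431 0.1886] H 93.19607201904626 units: dx -6.518 dy -3.457 dz 1.931 turn -0.001 F [-0.1647 -0.3543 -0.3184] [ 0.0001  0.6871  0.7266 -0.0003]
```

Emit:
step_arm([
  [-0.81, -0.43, 0, 0, 0, 0, -1],
  [-0.81, -0.43, 0, 0, 0, 0, -1],
  [-0.81, -0.43, 0, 0, 0, 0, -1],
  [-0.81, -0.43, 0, 0, 0, 0, -1],
  [-0.81, -0.43, 0, 0, 0, 0, -1],
  [-0.81, -0.43, 0, 0, 0, 0, -1],
  [-0.81, -0.43, 0, 0, 0, 0, -1],
  [-0.81, -0.43, 0, 0, 0, 0, -1],
])

```text
time: 17.2
tcp_pos: [0.5208, 0.0085, 0.1885]
ee_rot: [0.0, 0.688, 0.726, -0.0]
ft_force: [0.1, -0.5, -1.1]
opening: -0.0003
grasp_force: 0.0
```

Emit:
step_arm([
  [0, 0, 0.6, 0, 0, 0, -1],
  [0, 0, 0.6, 0, 0, 0, -1],
  [0, 0, 0.6, 0, 0, 0, -1],
  [0, 0, 0.2, 0, 0, 0, -1],
  [0, 0, 0, 0, 0, 0, -1],
])

```text
time: 17.62
tcp_pos: [0.5205, 0.0116, 0.1468]
ee_rot: [-0.001, 0.686, 0.727, -0.001]
ft_force: [-0.3, -0.7, 0.5]
opening: 0.0001
grasp_force: 0.0
```

```bash
python3 aim.py .5211 .0091 .074 93.2
```

```text
tcp [0.5205 0.0116 0.1468] H 93.30786312085473 units: dx -0.125 dy 0.022 dz 3.639 turn 0.018 F [-0.2928 -0.7496  0.4907] [-0.0014  0.6864  0.7272 -0.0005]
```

Now push down in gentle steps.

Emit:
step_arm([
  [-0.12, 0.02, 0.4, 0, 0, 0, -1],
  [0, 0, 0.45, 0, 0, 0, -1],
  [0, 0, 0.45, 0, 0, 0, -1],
  [0, 0, 0.45, 0, 0, 0, -1],
  [0, 0, 0.45, 0, 0, 0, -1],
  [0, 0, 0.45, 0, 0, 0, -1],
])

```text
time: 18.12
tcp_pos: [0.5218, 0.0084, 0.0945]
ee_rot: [-0.0, 0.687, 0.727, -0.0]
ft_force: [-0.2, 1.4, 1.4]
opening: -0.0001
grasp_force: 0.3
```

Emit:
step_arm([
  [0, 0, 0.35, 0, 0, 0, -1],
  [0, 0, 0.35, 0, 0, 0, -1],
  [0, 0, 0.25, 0, 0, 0, -1],
  [0, 0, 0, 0, 0, 0, -1],
])

```text
time: 18.45
tcp_pos: [0.5214, 0.0083, 0.0755]
ee_rot: [-0.001, 0.687, 0.727, -0.0]
ft_force: [-0.9, -0.4, 0.2]
opening: 0.0001
grasp_force: 0.0
```

Emit:
step_arm([
  [0.05, 0, 0.15, 0, 0, 0, -1],
  [0, 0, 0.1, 0, 0, 0, -1],
  [0, 0, 0, 0, 0, 0, -1],
])

```text
time: 18.7
tcp_pos: [0.5219, 0.0094, 0.0715]
ee_rot: [0.0, 0.687, 0.727, 0.0]
ft_force: [-0.1, -0.1, 0.6]
opening: 0.0
grasp_force: 0.0
```

Emit:
step_arm([
  [0, 0, 0.08, 0, 0, 0, -1],
  [0, 0, 0, 0, 0, 0, -1],
])

```text
time: 18.87
tcp_pos: [0.522, 0.0093, 0.07]
ee_rot: [0.0, 0.687, 0.727, 0.0]
ft_force: [0.0, -0.4, 1.6]
opening: -0.0
grasp_force: 0.1
```

Emit:
step_arm([
  [0, 0, 0.08, 0, 0, 0, -1],
  [0, 0, 0, 0, 0, 0, -1],
])

```text
time: 19.03
tcp_pos: [0.5224, 0.0094, 0.0689]
ee_rot: [0.0, 0.687, 0.727, 0.0]
ft_force: [-1.2, -1.2, 9.3]
opening: 0.0001
grasp_force: 4.1
```

The stop came at the predicted height, with the force rising to 9 N. One more small press, then withdraw and check.

Emit:
step_arm([
  [0, 0, 0.04, 0, 0, 0, -1],
  [0, 0, 0, 0, 0, 0, -1],
  [0, 0, -0.3, 0, 0, 0, -1],
  [0, 0, -1, 0, 0, 0, -1],
  [0, 0, -1, 0, 0, 0, -1],
  [0, 0, -1, 0, 0, 0, -1],
  [0, 0, -1, 0, 0, 0, -1],
  [0, 0, -1, 0, 0, 0, -1],
])

```text
time: 19.7
tcp_pos: [0.5215, 0.0093, 0.1745]
ee_rot: [-0.0, 0.687, 0.727, -0.0]
ft_force: [0.1, 0.5, 0.7]
opening: 0.0006
grasp_force: 0.0
```

Emit:
step_arm([
  [0, -1, -1, 0, 0, 0, -1],
  [0, -1, -1, 0, 0, 0, -1],
  [0, -1, -1, 0, 0, 0, -1],
  [0, -1, 0, 0, 0, 0, -1],
  [0, -1, 0, 0, 0, 0, -1],
  [0, 0, 0, 0, 0, 0, -1],
  [0, 0, 0, 0, 0, 0, -1],
])

```text
time: 20.28
tcp_pos: [0.4216, 0.0032, 0.2338]
ee_rot: [0.001, 0.687, 0.726, -0.001]
ft_force: [-0.6, 0.6, -0.5]
opening: -0.0001
grasp_force: 0.0
```

```bash
python3 - <<'E'
from h import *
a=cv2.imread('pics/s0.png').astype(int);r=cv2.imread('pics/rs.png').min(2).astype(int);c=grab_frame('scene')[:,:,::-1].astype(int);cv2.imwrite('pics/fs.png',c)
d=np.abs(c-a).max(2)>60
print('lever/knob region diff vs start (down):',d[185:235,270:312].sum(), 'vs lifted', (np.abs(c.min(2)-r)>60)[150:235,270:312].sum())
m=d.astype(np.uint8)
for cc in cv2.findContours(m,0,1)[0]:
    if cv2.contourArea(cc)>15: print(cv2.boundingRect(cc))
k=c.min(2);print(k[203:208,282:293]);print(k[237:243,244:256]);print(state()['tcp_pos'],state()['time'])
# knob location: expected at joint 0
th=np.radians(3.2)
for ang in(-.377,-.25,.343):
    x=.028-.1*np.cos(ang);p=np.r_[.59+x*np.cos(th),.013+x*np.sin(th),.086+.1*np.sin(ang),1];ci=camera_info('scene');q=ci['view']@p;u=ci['K']@[q[0],-q[1],-q[2]];u=u[:2]/u[2]
    i,j=int(round(u[1])),int(round(u[0]));print(ang,u,'start',a[i-1:i+2,j-1:j+2].mean(),'now',c[i-1:i+2,j-1:j+2].mean())
E
```

```text
lever/knob region diff vs start (down): 83 vs lifted 126
(541, 358, 13, 13)
(211, 308, 18, 90)
(458, 294, 30, 40)
(516, 266, 16, 11)
(246, 235, 13, 9)
(281, 204, 11, 9)
(531, 172, 27, 93)
(322, 129, 8, 7)
(336, 118, 15, 47)
(312, 112, 6, 7)
(355, 99, 26, 26)
(498, 76, 13, 16)
(325, 67, 46, 35)
(337, 64, 30, 8)
(337, 56, 37, 7)
(491, 47, 28, 24)
(498, 0, 43, 27)
(319, 0, 62, 58)
[[ 18  12   8   0   4  11  16  19  21  17  20]
 [  4  56 142 180 164  42   0   1  11  14  20]
 [ 51 164 238 247 241 217 211 160  51  58  15]
 [163 238 255 234 228 238 255 239 217 186   4]
 [237 255 241 201 193 199 254 255 252 205   5]]
[[  7   5  22  44  85 176 237 251 246 240 245 243]
 [ 20   8   0  36 154 235 251 237 217 212 235 245]
 [ 26  12  81 185 238 255 245 219 169 191 220 248]
 [ 19   7 123 227 250 249 244 237 223 230 236 250]
 [ 19  16  92 182 204 222 227 240 250 253 253 238]
 [ 21  25  22  75 129 131 168 204 231 241 240 190]]
[0.4221 0.0034 0.2337] 20.3333
-0.377 [293.6498 220.826 ] start 40.111111111111114 now 41.25925925925926
-0.25 [295.149  216.8791] start 34.074074074074076 now 32.96296296296296
0.343 [293.9804 194.2367] start 25.25925925925926 now 26.0[ WARN:0@1.283] global loadsave.cpp:1063 imwrite_ Unsupported depth image for selected encoder is fallbacked to CV_8U.
```

The scene now differs from the start only at the bar's old place, at its two ends in the nest, and where the arm is. The lever looks the same as at the start, when it was down, so I'm handing in.

```bash
python3 -c "
from station import *
print(sign_off())"
```

```text
the job is handed in; nothing more can be done
None
```

The dog-bone bar is seated in the nest, the lever is right down and the gripper is clear; I handed the job in at about 20 s, judging the foot to rest on the bar from the lever's stop and the bar's height, not from a direct view.

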